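Put the crevice nozzle back on the hand vacuum's dock

TASK

The hallway is swept: take the black crevice nozzle out of the yellow crate and put it away on the hand vacuum's charging dock. Push its round socket down over the dock's upright spigot, keeping hold of it until it is fully home, then let go so that it stands upright there. Leave the two jars and the colander as they are.

Things in the scene. Friction and masses are not known exactly. Their poses are not given: they have to be found in the camera images.
- nozzle_mid (a point): Loose black plastic crevice nozzle of a hand vacuum, 165 mm long, 90 g or so. This point is half-way along it, on the socket's axis. x runs from the socket mouth (-82.5 mm) to the thin tip (+82.5 mm). Its -z side is one flat plane, 21 mm from the axis; it starts lying level on that side in the crate, z up, tip roughly away from the robot. It balances about 10 mm from here towards the mouth.
- nozzle_mouth (a point): Centre of the open mouth of the nozzle's socket, on the axis; same axes as nozzle_mid. The socket is the first 50 mm along x: round, 42 mm outside, 35.5 mm inside, 50 mm deep. From 50 to 75 mm the body narrows to the lance.
- nozzle_lance (a point): Middle of the nozzle's flat-sided lance near its thick end, 95 mm along x from the mouth, 15 mm above the flat side (6 mm below the axis); same axes. The lance runs from 75 to 165 mm, 36 mm wide along y with parallel sides; thickness along z 36 mm at 75 mm, 31 mm here, thinning evenly to 16 mm at the slanted tip; only the +z side slopes.
- crate: Yellow slatted plastic crate, 200 (x) x 280 (y) x 100 mm high, walls 5 mm, floor 5 mm, open on top, stands fast on the bench. Origin: centre of its underside, z up. The nozzle lies in it along the short side.
- dock_seat (a point): Foot of the upright grey spigot of the white charging dock, on its axis, on the round flange 19 mm above the bench where the socket's mouth rests when fully home. The spigot is 32 mm thick and 42 mm high above this point; its top 10 mm taper to 20 mm. z up.
- dock: White charging dock, stands fast on the bench. Origin on the bench; z up. Spigot axis at x = -55 mm, y = 0. Deck 16 mm high: a tongue under the spigot (x -108 to 8, y -45 to 45 mm) and a bar (x 8 to 113, y -120 to 120 mm). On the bar lies a grey and clear hand vacuum along y, axis at x = 60 mm, 68 mm thick, top 92 mm above the bench, ends at y = -155 and 155 mm.
- green_jar_mid (a point): Bystander: green glass jar with a steel twist lid, 74 mm across, 128 mm high, standing; the point is at its centre half-way up.
- baby_jar_mid (a point): Bystander: clear glass baby food jar, open, 57 mm across, 70 mm high, standing; the point is at its centre half-way up.
- colander_mid (a point): Bystander: green plastic colander, 216 mm across, 90 mm high, standing; the point is at its centre half-way up.
Not all that is in view belongs to the job. There is more than one size of the part that bears baby_jar_mid; the job needs the middle-sized.

How it is judged:
On the way:
1. the socket is pushed over the spigot by hand: its mouth within 20 mm of the flange, still held (contact force between nozzle and the fingers above 0.5 N and horizontal distance between nozzle_mouth and dock_seat below 0.008 m and z of nozzle_mouth in the frame of dock_seat below 0.02 m and angle between nozzle_mouth's own x axis and vertical below 0.2 rad), for 0.1 s.
At the end, for the whole second after the job is handed in: The nozzle stands on the dock's spigot, tip up, within 6 degrees of upright, its socket mouth within 6 mm of the flange all round and centred within 6 mm, at rest and released; the jars and the colander are as they stood (horizontal distance between nozzle_mouth and dock_seat below 0.006 m and z of nozzle_mouth in the frame of dock_seat between -0.006 and 0.006 m and angle between nozzle_mouth's own x axis and vertical below 0.1 rad and linear speed of nozzle below 0.02 m/s and angle between each of green_jar_mid, baby_jar_mid, colander_mid's own z axis and vertical below 0.2 rad); the robot touches nothing.
It fails at once if the green jar is shifted by more than 30 mm or tipped (distance of green_jar_mid from where it was at the start of the episode above 0.03 m or angle between green_jar_mid's own z axis and vertical above 0.4 rad).
It fails at once if the baby food jar is shifted by more than 30 mm or tipped (distance of baby_jar_mid from where it was at the start of the episode above 0.03 m or angle between baby_jar_mid's own z axis and vertical above 0.4 rad).
It fails at once if the colander is shifted by more than 30 mm or tipped (distance of colander_mid from where it was at the start of the episode above 0.03 m or angle between colander_mid's own z axis and vertical above 0.4 rad).
It also fails if it takes over 67 s, if anything falls off the work surface, if the arm or the gripper's body presses on something with over 40 N, if the wrist force passes 120 N, or if a joint passes its speed limit or range.

ROBOT

A 6-joint arm with a two-finger parallel gripper is mounted at the origin on the work surface. World frame = base frame: x ahead of the robot, y to its left, z up, the work surface at z = 0. Lengths are in m, angles in rad, forces in N, time in s.
With the tool pointing down it reaches from about 0.3 to 0.75 m from the base axis. Payload 8.5 kg.
Tool frame: the origin (TCP) lies on the centre line of the jaws, within the pads' length; the fingertips stand 22 mm ahead of it and the grasp point (between the pads) lies 3 mm ahead of it; z points along the fingers, y is the direction in which the jaws open and shut (so a half turn about z gives the same grasp; the last joint's range is limited). The gripper opens to 88 mm and grips with 3 to 60 N. Pads are 18 mm wide; open, the fingers measure 123 mm over their backs; the gripper's body (75 mm by 187 mm) begins 45 mm behind the grasp point.
Start: joints at [1.115, 0.381, 1.297, -0, 1.464, -0.215], TCP at [0.131, 0.534, 0.261] pointing down, gripper open.
Joint ranges: [-3.11, 3.11], [-0.89, 2.33], [0.22, 2.48], [-1.42, 4.56], [0.17, 2.85], [-2.88, 2.88]. Speed limits (rad/s): [2.39, 2.39, 3.14, 3.14, 3.14, 3.14].

INTERFACE

Orientations are given as a 3x3 rotation matrix whose columns are the frame's x, y, z axes.
In Python, from cell import arm gives the robot as it stands.
- The arm moves only by the shell command python3 -m jog 'ROWS' [FORCE]. ROWS is text: rows parted by semicolons, each of 7 numbers parted by spaces: the turn, a rotation vector about the world's x, y, z in degrees, then the shift along the world's x, y, z in mm, then the finger opening in mm, from 0 to 88.1. A call has 1 to 20 rows; each row is the pose to reach, as a shift and turn from the pose commanded when the call began; what a row does not reach only later rows make up. A row lasts 1/8 s, in which the tool goes at most 62.5 mm and 10.7 degrees, less where a joint would pass 70% of its speed; a pose out of reach is approached as far as the arm can. A call with a gripper value outside its range is refused whole. The fingers move at their own pace and stop on an object; FORCE is the grip in N (left out, the last holds). Time passes only in rows, so rows that repeat a pose let the fingers close. It gives the time, the measured TCP pose, the force and the opening at its end, in the units of the state.
- arm.sense(): the state, without advancing time (a new reading comes with each control period).
- arm.grab_frame(name): name is "side" or "top" or "wrist"; returns a dict with "image" (480x640x3 uint8, red, green, blue), "mtx" (3x3 intrinsics, pixels), "R" (3x3) and "t" (3): a world point X has camera coordinates R X + t; the wrist camera has in their place "hand_eye" (4x4, takes a point from camera to tool coordinates, whose origin is the TCP and whose axes are the flange's). Camera axes: x right, y down, z forward; pixel columns grow to the right and rows downward; lengths in m; the calibration is good to about 2 mm. A picture is of the moment at which its call begins: read the wrist's pose just before it. There is no depth.
- arm.hand_in(): hands the job in, once; it reports no verdict.
The state is a dict: "time": time; "joint_pos": joint angles; "qvel": joint speeds; "joint_efforts": joint torques, N m; "tcp_pos": TCP position; "orientation": TCP orientation; "force": force on the tool from outside, world axes, zero at the start; "moment": the same for the moment, N m; "opening": finger opening in m.
Only numpy, scipy, OpenCV 4.12 (cv2) and the standard library are available. Lean on these libraries where they do the work, as an engineer would, in place of code of your own. Each camera call takes 0.05 s, during which the arm holds its last target. There are 200 camera calls.

## Working session

There is one attempt and no reset: what is moved stays moved. The work goes in short steps, Python scripts to look and compute and a shell command to move; the robot and the scene stay as the last step left them, time stands still between calls to the robot, and variables do not carry over. Pictures are saved under pics/ and viewed, about 8 in all and at most 12, crops included, and the job is handed in when it is done.

```bash
mkdir -p pics; ls; cat > h.py <<'E'
import numpy as np, cv2
from cell import arm
def grab(n):
    s=arm.sense(); f=arm.grab_frame(n); f['s']=s
    if 'hand_eye' in f:
        T=np.eye(4);T[:3,:3]=s['orientation'];T[:3,3]=s['tcp_pos']
        C=T@np.array(f['hand_eye']); f['R']=C[:3,:3].T; f['t']=-f['R']@C[:3,3]
    f['R']=np.array(f['R']);f['t']=np.array(f['t']).ravel();f['K']=np.array(f['mtx']);return f
def ray(f,u,v):
    d=f['R'].T@np.linalg.inv(f['K'])@np.array([u,v,1.]); return -f['R'].T@f['t'],d
def onz(f,u,v,z):
    c,d=ray(f,u,v); return c+d*(z-c[2])/d[2]
def tri(f1,p1,f2,p2):
    P=[f['K']@np.c_[f['R'],f['t']] for f in(f1,f2)]
    X=cv2.triangulatePoints(P[0],P[1],np.array(p1,float),np.array(p2,float)).ravel(); return X[:3]/X[3]
def proj(f,X):
    q=f['K']@(f['R']@np.array(X)+f['t']); return q[:2]/q[2]
def save(f,n): cv2.imwrite('pics/'+n+'.png',f['image'][:,:,::-1])
E
python3 - <<'E'
from h import *
import pickle
for n in('top','side'):
    f=grab(n);save(f,n+'0');pickle.dump(f,open(n+'0.pkl','wb'));print(n,ray(f,320,240))
print(arm.sense())
E
```

```text
pics
top (array([0.49330884, 0.00675969, 1.20156848]), array([ 0.11990578, -0.01527721, -0.99266813]))
side (array([0.2962653 , 1.03670539, 0.71729417]), array([ 0.28051657, -0.8191114 , -0.50076532]))
{'time': 0.1, 'joint_pos': array([ 1.11468821e+00,  3.81100281e-01,  1.29813365e+00, -3.81854741e-05,
        1.46360955e+00, -2.15306853e-01]), 'qvel': array([-5.94249658e-05, -3.33934538e-04, -1.63982910e-03, -7.22222352e-04,
       -1.41980925e-03,  1.07242854e-03]), 'joint_efforts': array([ 2.00645103e-03, -4.38648176e+01, -2.24909914e+01,  7.13641243e-02,
        3.42107238e-02, -9.23105927e-05]), 'tcp_pos': array([0.131079  , 0.53392355, 0.26023203]), 'orientation': array([[-9.71148122e-01,  2.38476537e-01, -5.16848226e-04],
       [ 2.38476986e-01,  9.71147480e-01, -1.13967650e-03],
       [ 2.30149748e-04, -1.23005110e-03, -9.99999217e-01]]), 'force': array([-0.3740192 , -0.27834139, -0.14536468]), 'moment': array([ 0.01105944,  0.00916522, -0.01393412]), 'opening': 0.08795121458503104}
```

View pics/top0.png

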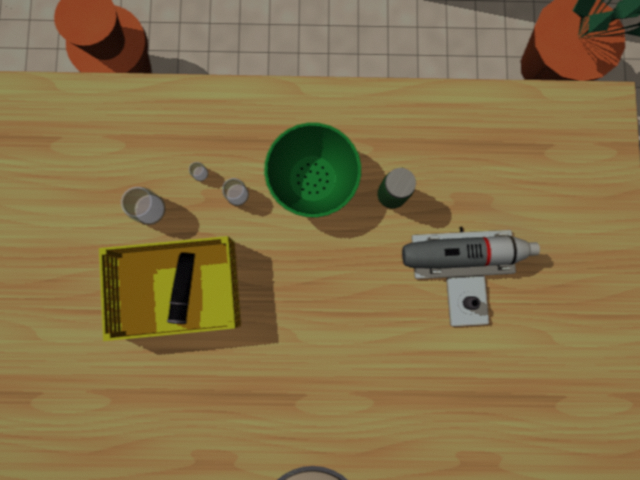

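View pics/side0.png

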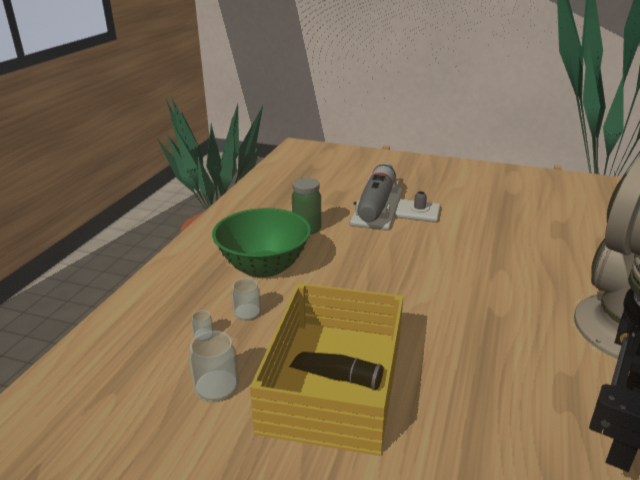

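```bash
python3 - <<'E'
from h import *
import pickle
T=pickle.load(open('top0.pkl','rb'));S=pickle.load(open('side0.pkl','rb'))
for f,roi,nm in((T,(105,235,245,335),'T'),(S,(285,395,345,395),'S')):
    g=f['image'].max(2).astype(int); m=np.zeros(g.shape,np.uint8); x0,x1,y0,y1=roi
    m[y0:y1,x0:x1]=(g[y0:y1,x0:x1]<65)*255
    n,l,st,c=cv2.connectedComponentsWithStats(m); k=1+st[1:,4].argmax()
    pts=np.argwhere(l==k)[:,::-1].astype(np.float32)
    r=cv2.minAreaRect(pts);b=cv2.boxPoints(r);print(nm,st[k],r)
    for z in(0.026,0.045): print(z,[onz(f,*p,z)[:2].round(3).tolist() for p in b])
# crate top rim
hsv=cv2.cvtColor(T['image'],cv2.COLOR_RGB2HSV); m=cv2.inRange(hsv,(22,150,60),(34,255,255)); m=cv2.morphologyEx(m,cv2.MORPH_CLOSE,np.ones((9,9)))
cs,_=cv2.findContours(m,cv2.RETR_EXTERNAL,2);c=max(cs,key=cv2.contourArea);b=cv2.boxPoints(cv2.minAreaRect(c));print('crate',cv2.minAreaRect(c),[onz(T,*p,0.1)[:2].round(3).tolist() for p in b])
# dock tongue
m=cv2.inRange(hsv,(0,0,150),(180,60,255)); q=np.zeros_like(m);q[281:335,440:500]=m[281:335,440:500]
pts=np.argwhere(q)[:,::-1].astype(np.float32);r=cv2.minAreaRect(pts);b=cv2.boxPoints(r);print('tongue',r,[onz(T,*p,0.016)[:2].round(3).tolist() for p in b])
a=cv2.resize(T['image'][235:345,95:245],None,fx=4,fy=4,interpolation=2)
d=cv2.resize(T['image'][225:335,400:550],None,fx=4,fy=4,interpolation=2)
e=cv2.resize(S['image'][150:240,340:460],None,fx=5,fy=5,interpolation=2)
cv2.imwrite('pics/c1.png',np.hstack([a[:,:400],d[:,:400]])[:,:,::-1]) 
d2=cv2.resize(T['image'][270:340,430:510],None,fx=5,fy=5,interpolation=2);e2=cv2.resize(S['image'][170:240,380:460],None,fx=5,fy=5,interpolation=2)
cv2.imwrite('pics/c2.png',np.hstack([d2,e2])[:,:,::-1])
E
```

```text
T [ 168  252   27   72 1199] ((181.0539093017578, 287.4200744628906), (17.978145599365234, 71.35211181640625), 7.431407928466797)
0.026 [[0.444, 0.335], [0.606, 0.321], [0.601, 0.28], [0.439, 0.294]]
0.045 [[0.445, 0.33], [0.604, 0.316], [0.599, 0.275], [0.44, 0.29]]
S [ 290  352   65   29 1230] ((321.7585754394531, 363.0139465332031), (60.869873046875, 24.968692779541016), 13.392498016357422)
0.026 [[0.592, 0.34], [0.606, 0.278], [0.493, 0.281], [0.486, 0.342]]
0.045 [[0.584, 0.36], [0.597, 0.299], [0.487, 0.302], [0.48, 0.361]]
crate ((168.171630859375, 287.7737121582031), (94.42981719970703, 139.86273193359375), 84.47245788574219) [[0.604, 0.48], [0.637, 0.18], [0.435, 0.154], [0.404, 0.449]]
tongue ((467.410400390625, 301.4241638183594), (43.76497268676758, 34.46387481689453), 85.2363510131836) [[0.543, -0.314], [0.55, -0.395], [0.449, -0.4], [0.442, -0.32]]
```

View pics/c2.png

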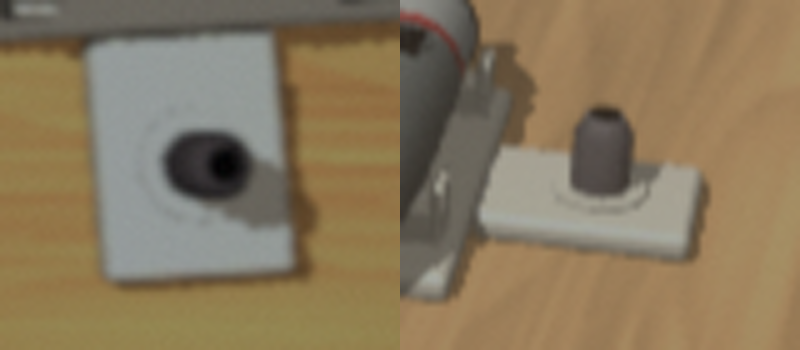

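```bash
python3 -m jog '0 0 9 370 -234 80 88;0 0 9 370 -234 80 88;0 0 9 370 -234 80 88;0 0 9 370 -234 80 88;0 0 9 370 -234 80 88;0 0 9 370 -234 80 88;0 0 9 370 -234 80 88;0 0 9 370 -234 80 88;0 0 9 370 -234 80 88;0 0 9 370 -234 80 88' && python3 - <<'E'
from h import *
import pickle
T=pickle.load(open('top0.pkl','rb'));S=pickle.load(open('side0.pkl','rb'))
print('spigot',tri(T,(474.6,302.6),S,(420.6,192.6)), onz(T,474.6,302.6,.061))
f=grab('wrist');save(f,'w1');pickle.dump(f,open('w1.pkl','wb'));print(f['s'],np.array(f['hand_eye']).round(3))
E
```

```text
time: 1.35
tcp_pos: [0.4999, 0.3011, 0.3407]
orientation: [[-0.997, 0.082, -0.001], [0.082, 0.997, 0.0], [0.001, -0.0, -1.0]]
force: [-0.3, -0.0, 0.2]
opening: 0.088
spigot [ 0.49251167 -0.36015137  0.0592846 ] [ 0.49332152 -0.35949245  0.061     ]
{'time': 1.35, 'joint_pos': array([ 3.39213217e-01,  4.02454515e-01,  1.03524085e+00,  2.28186018e-04,
        1.70442854e+00, -1.14950899e+00]), 'qvel': array([ 0.00623473, -0.00321516, -0.00120684,  0.00019026,  0.00093392,
        0.00072168]), 'joint_efforts': array([-8.00440740e-01, -4.59302187e+01, -2.40340233e+01, -2.57053325e-03,
        6.45520329e-02,  2.63482201e-03]), 'tcp_pos': array([0.49992801, 0.30105536, 0.34067813]), 'orientation': array([[-9.96636131e-01,  8.19517619e-02, -5.76231736e-04],
       [ 8.19517545e-02,  9.96636297e-01,  3.64927258e-05],
       [ 5.77284107e-04, -1.08532327e-05, -9.99999833e-01]]), 'force': array([-0.26193941, -0.03084865,  0.22447259]), 'moment': array([0.00560383, 0.0098131 , 0.03441878]), 'opening': 0.08799933827915786} [[-0.    -0.963 -0.271  0.07 ]
 [ 1.    -0.    -0.     0.   ]
 [ 0.    -0.271  0.963 -0.124]
 [ 0.     0.     0.     1.   ]]
```

View pics/w1.png

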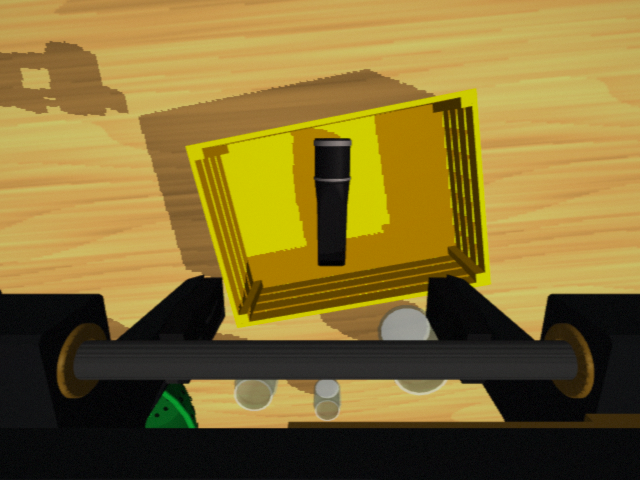

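```bash
python3 - <<'E'
from h import *
import pickle
f=pickle.load(open('w1.pkl','rb'))
for p in((188,147),(475,91),(489,285),(238,325)): print('rim',onz(f,*p,.1).round(3))
g=f['image'].max(2); 
for v in (142,150,165,180,195,205,215,225,235,245,255,262):
    r=np.where(g[v,300:370]<70)[0]+300; z=.026 if v<182 else .008
    print(v,r.min(),r.max(),onz(f,r.min()-.5,v,z).round(4)[:2],onz(f,r.max()+.5,v,z).round(4)[:2])
print('mouth top z.047',onz(f,333,138.5,.047),'band z.047',onz(f,332,180,.047),'tip bottom z.005',onz(f,332,266,.005),onz(f,332,266,.021))
E
```

```text
rim [0.435 0.174 0.1  ]
rim [0.407 0.449 0.1  ]
rim [0.604 0.469 0.1  ]
rim [0.629 0.194 0.1  ]
142 314 320 [0.4422 0.2926] [0.4428 0.3007]
150 315 349 [0.4513 0.2929] [0.4546 0.3335]
165 315 349 [0.4684 0.2914] [0.4718 0.3324]
180 315 348 [0.486  0.2898] [0.4893 0.3301]
195 316 347 [0.5071 0.2886] [0.5104 0.3286]
205 317 346 [0.5199 0.2888] [0.523  0.3265]
215 318 346 [0.5328 0.2889] [0.5359 0.3256]
225 318 345 [0.5459 0.2877] [0.5489 0.3235]
235 318 345 [0.5592 0.2866] [0.5622 0.3226]
245 318 345 [0.5727 0.2854] [0.5757 0.3217]
255 318 344 [0.5864 0.2842] [0.5893 0.3195]
262 318 344 [0.5961 0.2833] [0.599  0.3188]
mouth top z.047 [0.43961061 0.31497933 0.047     ] band z.047 [0.48493792 0.31037508 0.047     ] tip bottom z.005 [0.60437214 0.30190841 0.005     ] [0.59830731 0.30208791 0.021     ]
```

```bash
cat > log.py <<'E'
from h import *
import json
s=arm.sense(); r=dict(q=list(s['joint_pos']),p=list(s['tcp_pos']),R=np.array(s['orientation']).tolist())
open('log.jsonl','a').write(json.dumps(r)+'\n'); print(np.round(r['q'],3),np.round(r['p'],3))
E
python3 log.py; python3 -m jog '40 0 0 0 0 40 88;40 0 0 0 0 40 88;40 0 0 0 0 40 88;40 0 0 0 0 40 88;40 0 0 0 0 40 88;40 0 0 0 0 40 88'; python3 log.py
python3 -m jog '-40 0 0 -60 0 0 88;-40 0 0 -60 0 0 88;-40 0 0 -60 0 0 88;-40 0 0 -60 0 0 88;-40 0 0 -60 0 0 88;-40 0 0 -60 0 0 88'; python3 log.py
python3 -m jog '0 30 0 60 0 -40 88;0 30 0 60 0 -40 88;0 30 0 60 0 -40 88;0 30 0 60 0 -40 88;0 30 0 60 0 -40 88'; python3 log.py
```

```text
[ 0.339  0.402  1.035  0.     1.704 -1.15 ] [0.5   0.301 0.341]
time: 2.15
tcp_pos: [0.5007, 0.3008, 0.3812]
orientation: [[-0.997, 0.082, -0.0], [0.063, 0.765, 0.641], [0.053, 0.639, -0.768]]
force: [-0.5, -0.2, 0.5]
opening: 0.0882
[ 0.073  0.294  1.233  0.694  1.557 -1.405] [0.501 0.301 0.381]
time: 2.9
tcp_pos: [0.441, 0.3004, 0.3809]
orientation: [[-0.997, 0.083, 0.0], [0.083, 0.997, 0.002], [-0.0, 0.002, -1.0]]
force: [-0.7, 0.3, 0.1]
opening: 0.0878
[ 0.375  0.295  1.086  0.002  1.759 -1.112] [0.441 0.3   0.381]
time: 3.52
tcp_pos: [0.501, 0.2999, 0.3416]
orientation: [[-0.865, 0.073, -0.496], [0.083, 0.997, 0.001], [0.495, -0.04, -0.868]]
force: [-0.4, 0.9, 0.5]
opening: 0.088
[ 0.281  0.613  0.755  0.182  2.268 -1.124] [0.501 0.3   0.342]
```

```bash
cat > kin.py <<'E'
import numpy as np, json, itertools
from scipy.spatial.transform import Rotation as Ro
D=[json.loads(l) for l in open('log.jsonl')]
D.append(dict(q=[1.11469,.3811,1.29813,0,1.46361,-.21531],p=[.131079,.533924,.260232],R=[[-.971148,.238477,-.0005],[.238477,.971147,-.0011],[.0002,-.0012,-1]]))
r=lambda a,t:Ro.from_euler(a,t).as_matrix()
AX='zyyzyz'
def mats(q,s,ax=AX):
    M=[np.eye(3)]
    for i in range(6): M.append(M[-1]@r(ax[i],s[i]*q[i]))
    return M
def resid(s,ax):
    Cs=[mats(d['q'],s,ax)[6].T@np.array(d['R']) for d in D]
    return max(np.abs(c-Cs[0]).max() for c in Cs),Cs[0]
def best():
    return min((resid((1,1,1,a,b,c),'zyy'+x+'y'+y)[0],(1,1,1,a,b,c),'zyy'+x+'y'+y) for a in(1,-1) for b in(1,-1) for c in (1,-1) for x in 'xz' for y in 'xz')
def lin():
    e,s,ax=best(); C=resid(s,ax)[1]
    A=[];b=[]
    for d in D:
        M=mats(d['q'],s,ax); A.append(np.hstack(M[1:])); b+=d['p']
    A=np.vstack(A); return e,s,ax,C,A,np.array(b)
if __name__=='__main__':
    e,s,ax,C,A,b=lin(); print(e,s,ax,C.round(3))
    # columns: o_after j1..j6 (3 each); keep physically sensible ones
    keep=[1,2,5,6,8,17]; 
    for keep in ([1,2,5,8,17],[1,2,5,6,8,17],[0,1,2,5,6,8,17],[2,5,6,8,10,17],[2,5,6,8,13,17],[0,2,5,6,8,13,17],[1,2,5,6,8,12,17],[1,2,5,6,8,13,17]):
        x,_,rk,_=np.linalg.lstsq(A[:,keep],b,rcond=1e-6); print(keep,rk,x.round(4),np.abs(A[:,keep]@x-b).max().round(5))
E
python3 kin.py
```

```text
6.649472955746155e-05 (1, 1, 1, 1, 1, 1) zyyzyz [[ 0. -1. -0.]
 [ 1.  0.  0.]
 [-0. -0.  1.]]
[1, 2, 5, 8, 17] 5 [0.1187 0.0058 0.5537 0.3533 0.2205] 0.01829
[1, 2, 5, 6, 8, 17] 6 [0.1175 0.1301 0.5371 0.103  0.3508 0.2281] 1e-05
[0, 1, 2, 5, 6, 8, 17] 7 [-0.      0.1175  0.1301  0.5371  0.103   0.3508  0.2281] 1e-05
[2, 5, 6, 8, 10, 17] 6 [0.1452 0.5349 0.1243 0.3524 0.113  0.2395] 0.05515
[2, 5, 6, 8, 13, 17] 6 [0.1452 0.5349 0.1243 0.3524 0.113  0.2395] 0.05515
[0, 2, 5, 6, 8, 13, 17] 7 [-0.0226  0.1334  0.5471  0.1238  0.3704  0.1128  0.2411] 0.05493
[1, 2, 5, 6, 8, 12, 17] 7 [0.1175 0.1301 0.5371 0.103  0.3508 0.     0.2281] 1e-05
[1, 2, 5, 6, 8, 13, 17] 7 [ 0.1175  0.1301  0.5371  0.103   0.3508 -0.      0.2281] 1e-05
```

```bash
cat >> kin.py <<'E'
from scipy.optimize import least_squares
LO=np.array([-3.11,-.89,.22,-1.42,.17,-2.88]);HI=np.array([3.11,2.33,2.48,4.56,2.85,2.88])
O=[[0,.1175,.1301],[0,0,.5371],[.103,0,.3508],[0,0,0],[0,0,0],[0,0,.2281]]
C0=np.array([[0,-1,0],[1,0,0],[0,0,1.]])
def fk(q,full=False):
    R=np.eye(3);p=np.zeros(3);P=[]
    for i in range(6):
        R=R@r('zyyzyz'[i],q[i]);p=p+R@np.array(O[i]);P.append(p)
    return (p,R@C0,P) if full else (p,R@C0)
def ik(p,R,q0):
    f=lambda q:(lambda a:np.r_[(a[0]-p)*5,Ro.from_matrix(a[1].T@R).as_rotvec()])(fk(q))
    s=least_squares(f,np.clip(q0,LO+.01,HI-.01),bounds=(LO,HI),xtol=1e-12,ftol=1e-12); return s.x,np.abs(s.fun).max()
N0=r('z',np.radians(-4.7))
def toolN(th):  # tool axes in nozzle frame; x toward mouth, y nozzle y
    z=np.array([-np.sin(th),0,-np.cos(th)]);y=np.array([0,1.,0]);return np.c_[np.cross(y,z),y,z]
Nf=lambda psi:r('z',psi)@r('y',-np.pi/2)
def tcp(N,mouth,th,s,zn): # grasp s from mouth, zn height above axis
    R=N@toolN(th); return mouth+N@np.array([s,0,zn])-.003*R[:,2],R
E
cat > srch.py <<'E'
from kin import *
seat=np.array([.4930,-.3598,.019]);rng=np.random.default_rng(0)
for th in (0,15):
  for psi in range(-100,81,20):
    p,R=tcp(Nf(np.radians(psi)),seat,np.radians(th),.088,-.001)
    out=[]
    for flip in(0,1):
      R2=R@np.diag([-1,-1,1.]) if flip else R
      for k in range(12):
        q,e=ik(p,R2,rng.uniform(LO,HI))
        if e<1e-3 and not any(np.abs(q-o[1]).max()<.05 for o in out): out.append((flip,q))
    for f,q in out:
        P=fk(q,True)[2]; m=min((q-LO).min(),(HI-q).min())
        if m>.05: print(th,psi,f,q.round(2),'elbow',P[1].round(2),'wrist',P[2].round(2),'m',m.round(2))
E
python3 srch.py
```

```text
0 -100 0 [-0.46  0.92  1.63  4.47  1.41  1.  ] elbow [ 0.43 -0.08  0.46] wrist [ 0.53 -0.13  0.11] m 0.09
0 -100 1 [-0.46  0.92  1.63  4.47  1.41 -2.14] elbow [ 0.43 -0.08  0.46] wrist [ 0.53 -0.13  0.11] m 0.09
0 -80 0 [-0.54  0.89  1.86  4.04  1.31  1.26] elbow [ 0.42 -0.11  0.47] wrist [ 0.45 -0.13  0.11] m 0.52
0 -80 1 [-0.54  0.89  1.86  4.04  1.31 -1.88] elbow [ 0.42 -0.11  0.47] wrist [ 0.45 -0.13  0.11] m 0.52
0 -60 0 [-0.69  0.88  2.03  3.51  1.36  1.49] elbow [ 0.39 -0.17  0.47] wrist [ 0.38 -0.16  0.11] m 0.45
0 -60 1 [-0.69  0.88  2.03  3.51  1.36 -1.65] elbow [ 0.39 -0.17  0.47] wrist [ 0.38 -0.16  0.11] m 0.45
0 -40 0 [-0.9   0.89  2.12  2.93  1.44  1.6 ] elbow [ 0.35 -0.25  0.47] wrist [ 0.32 -0.21  0.11] m 0.36
0 -40 1 [-0.9   0.89  2.12  2.93  1.44 -1.54] elbow [ 0.35 -0.25  0.47] wrist [ 0.32 -0.21  0.11] m 0.36
0 -20 0 [-1.1   0.88  2.08  2.39  1.44  1.69] elbow [ 0.29 -0.32  0.47] wrist [ 0.28 -0.28  0.11] m 0.4
0 -20 1 [-1.1   0.88  2.08  2.39  1.44 -1.45] elbow [ 0.29 -0.32  0.47] wrist [ 0.28 -0.28  0.11] m 0.4
0 0 0 [-1.21  0.88  1.93  1.92  1.46  1.88] elbow 
[... 2181 characters left out ...]
 1.36 -0.91] elbow [ 0.24 -0.32  0.51] wrist [ 0.28 -0.44  0.17] m 0.76
15 40 0 [-1.2   0.85  1.48  1.16  1.61  2.32] elbow [ 0.26 -0.33  0.48] wrist [ 0.32 -0.5   0.17] m 0.56
15 40 1 [-1.2   0.85  1.48  1.16  1.61 -0.82] elbow [ 0.26 -0.33  0.48] wrist [ 0.32 -0.5   0.17] m 1.0
15 60 0 [-1.14  0.93  1.24  0.98  1.89  2.36] elbow [ 0.29 -0.34  0.45] wrist [ 0.38 -0.55  0.17] m 0.52
15 60 1 [-1.14  0.93  1.24  0.98  1.89 -0.79] elbow [ 0.29 -0.34  0.45] wrist [ 0.38 -0.55  0.17] m 0.96
15 80 0 [-1.07  1.02  1.01  0.82  2.17  2.32] elbow [ 0.32 -0.34  0.41] wrist [ 0.45 -0.58  0.17] m 0.56
15 80 1 [-1.07  1.02  1.01  0.82  2.17 -0.82] elbow [ 0.32 -0.34  0.41] wrist [ 0.45 -0.58  0.17] m 0.68
```

```bash
cat > path.py <<'E'
from kin import *
from scipy.spatial.transform import Slerp
import sys
th=np.radians(10);s=.088;zn=-.001
m0=np.array([.4405,.3143,.026]);seat=np.array([.4930,-.3598,.019])
qs=D[-2]['q']
for psi in (0,20,35):
  for flip in (0,1):
    F=np.diag([-1,-1,1.]) if flip else np.eye(3)
    pA,RA=tcp(N0,m0,th,s,zn);pE,RE=tcp(Nf(np.radians(psi)),seat,th,s,zn)
    pB=pA+[0,0,.22];pD=pE+[0,0,.07];pC=np.array([.43,-.05,.33])
    rot=Slerp([0,1],Ro.from_matrix([RA,RE]))
    q,e=ik(pA,RA@F,qs if not flip else np.r_[qs[:5],qs[5]+np.pi]); Q=[q];E=[e]
    for a,b,t0,t1,n in((pA,pB,0,0,8),(pB,pC,0,.6,12),(pC,pD,.6,1,12),(pD,pE,1,1,6)):
        for k in range(1,n+1):
            u=k/n;q,e=ik(a+(b-a)*u,rot(t0+(t1-t0)*u).as_matrix()@F,Q[-1]);Q.append(q);E.append(e)
    Q=np.array(Q);print(psi,flip,'err',max(E),'maxstep',np.abs(np.diff(Q,axis=0)).max(0).round(2),'margin',np.minimum((Q-LO).min(0),(HI-Q).min(0)).round(2));print(Q[[0,8,20,32,38]].round(2))
    print('rotvec deg',np.degrees(Ro.from_matrix(RE@RA.T).as_rotvec()).round(2),'pA',pA.round(4),'pE',pE.round(4),'minwristz',min(fk(x,True)[2][2][2] for x in Q).round(3))
E
python3 path.py
```

```text
0 0 err 0.6316653886787003 maxstep [0.14 0.07 0.1  0.18 0.1  0.24] margin [2.08 0.75 0.5  1.4  0.54 0.  ]
[[ 0.31  0.78  1.3   0.07  1.23 -1.21]
 [ 0.31  0.56  1.04  0.07  1.71 -1.18]
 [-0.61 -0.14  1.9   0.58  0.8  -2.43]
 [-1.03  0.42  1.64  1.01  0.82 -2.88]
 [-1.    0.52  1.65  0.97  0.73 -2.88]]
rotvec deg [ -3.69 -89.94   3.69] pA [0.5287 0.307  0.028 ] pE [ 0.491  -0.3598  0.1075] minwristz 0.253
0 1 err 3.4001279569650933e-09 maxstep [0.14 0.08 0.1  0.18 0.1  0.24] margin [1.91 0.75 0.42 1.4  0.58 0.92]
[[ 0.31  0.78  1.3   0.07  1.23  1.93]
 [ 0.31  0.56  1.04  0.07  1.71  1.96]
 [-0.61 -0.14  1.9   0.58  0.8   0.71]
 [-1.2   0.63  1.9   1.78  1.22 -0.97]
 [-1.2   0.79  1.93  1.84  1.26 -1.15]]
rotvec deg [ -3.69 -89.94   3.69] pA [0.5287 0.307  0.028 ] pE [ 0.491  -0.3598  0.1075] minwristz 0.147
20 0 err 0.5658962364679605 maxstep [0.15 0.07 0.11 0.14 0.11 0.21] margin [2.01 0.78 0.58 1.45 0.79 0.  ]
[[ 0.31  0.78  1.3   0.07  1.23 -1.21]
 [ 0.31  0.56  1.04  0.07  1.71 -1.18]
 [-0.74 -0.11  1.88  0.76  1.04 -2.74]
 [-1.1   0.54  1.43  0.99  1.29 -2.88]
 [-1.07  0.63  1.45
[... 657 characters left out ...]
8  1.3   0.07  1.23 -1.21]
 [ 0.31  0.56  1.04  0.07  1.71 -1.18]
 [-0.79 -0.06  1.84  0.8   1.21 -2.88]
 [-1.12  0.7   1.21  1.04  1.68 -2.88]
 [-1.1   0.79  1.22  0.98  1.61 -2.88]]
rotvec deg [ 23.91 -88.31  31.07] pA [0.5287 0.307  0.028 ] pE [ 0.4914 -0.3609  0.1075] minwristz 0.253
35 1 err 3.4001279569650933e-09 maxstep [0.14 0.08 0.11 0.12 0.11 0.2 ] margin [1.9  0.83 0.6  1.47 0.89 0.92]
[[ 0.31  0.78  1.3   0.07  1.23  1.93]
 [ 0.31  0.56  1.04  0.07  1.71  1.96]
 [-0.79 -0.06  1.84  0.8   1.21  0.25]
 [-1.21  0.75  1.53  1.27  1.65 -0.74]
 [-1.21  0.87  1.55  1.26  1.61 -0.87]]
rotvec deg [ 23.91 -88.31  31.07] pA [0.5287 0.307  0.028 ] pE [ 0.4914 -0.3609  0.1075] minwristz 0.147
```

```bash
python3 - <<'E'
from kin import *
from cell import arm
s=arm.sense();R0=np.array(s['orientation']);p0=s['tcp_pos']
th=np.radians(10);pA,RA=tcp(N0,np.array([.4405,.3143,.026]),th,.088,-.001);RA=RA@np.diag([-1,-1,1.])
R1=r('z',np.radians(88))@RA
v=Ro.from_matrix(R1@R0.T).as_rotvec(degrees=True)
print('call1',v.round(1),(pA+[0,0,.2]-p0).round(4)*1000)
R1b=Ro.from_rotvec(v.round(),degrees=True).as_matrix()@R0
v2=Ro.from_matrix(RA@R1b.T).as_rotvec(degrees=True);print('call2',v2.round(1))
q=s['joint_pos'];
for k in range(1,11): q,e=ik(p0,Ro.from_rotvec(v*k/10,degrees=True).as_matrix()@R0,q);print(q.round(2),e.round(5)) if k>8 else 0
for k in range(1,11): q,e=ik(pA+[0,0,.2],Ro.from_rotvec(v2*k/10,degrees=True).as_matrix()@R1b,q);print(q.round(2),e.round(5)) if k>8 else 0
E
```

```text
call1 [-32.4 -30.  -87.6] [  27.8    7.1 -113.6]
call2 [  0.1   0.5 -87.8]
[ 0.37  0.45  0.96 -0.1   1.82  0.31] 0.0
[ 0.4   0.45  0.96 -0.16  1.81  0.48] 0.0
[0.32 0.58 1.06 0.04 1.67 1.82] 0.0
[0.31 0.57 1.07 0.07 1.66 1.96] 0.0
```

```bash
python3 -m jog '-32 -30 -88 28 7 -60 88;-32 -30 -88 28 7 -60 88;-32 -30 -88 28 7 -60 88;-32 -30 -88 28 7 -60 88;-32 -30 -88 28 7 -60 88;-32 -30 -88 28 7 -60 88;-32 -30 -88 28 7 -60 88;-32 -30 -88 28 7 -60 88;-32 -30 -88 28 7 -60 88;-32 -30 -88 28 7 -60 88;-32 -30 -88 28 7 -60 88' 
python3 -m jog '0 0 -88 0 0 0 88;0 0 -88 0 0 0 88;0 0 -88 0 0 0 88;0 0 -88 0 0 0 88;0 0 -88 0 0 0 88;0 0 -88 0 0 0 88;0 0 -88 0 0 0 88;0 0 -88 0 0 0 88;0 0 -88 0 0 0 88;0 0 -88 0 0 0 88'
python3 - <<'E'
from h import *
from kin import *
import pickle
f=grab('wrist');save(f,'w2');pickle.dump(f,open('w2.pkl','wb'))
s=f['s'];R0=s['orientation'];p0=s['tcp_pos']
th=np.radians(10);pA,RA=tcp(N0,np.array([.4405,.3143,.026]),th,.088,-.001);RA=RA@np.diag([-1,-1,1.])
print(s['joint_pos'].round(2),Ro.from_matrix(RA@R0.T).as_rotvec(degrees=True).round(1),(pA-p0).round(4)*1000)
m0=np.array([.4405,.3143,.026])
for x,z in((0,21),(50,21),(50,0),(75,15),(165,-5),(165,-21)):
  for y in(-18,18): print(x,y,z,proj(f,m0+N0@np.array([x,y,z])/1000).round(0))
E
```

```text
time: 4.9
tcp_pos: [0.5288, 0.3072, 0.2816]
orientation: [[0.116, 0.993, -0.014], [0.98, -0.117, -0.162], [-0.163, 0.005, -0.987]]
force: [-0.3, -0.0, -0.3]
opening: 0.0882
time: 6.15
tcp_pos: [0.5292, 0.3069, 0.2809]
orientation: [[0.983, -0.082, -0.164], [-0.082, -0.997, 0.01], [-0.164, 0.004, -0.986]]
force: [-0.4, 1.1, 0.2]
opening: 0.0881
[0.31 0.54 0.98 0.06 1.78 1.97] [0.3 0.5 0. ] [-5.00e-01  1.00e-01 -2.53e+02]
0 -18 21 [341. 247.]
0 18 21 [307. 247.]
50 -18 21 [342. 202.]
50 18 21 [306. 202.]
50 -18 0 [341. 195.]
50 18 0 [307. 195.]
75 -18 15 [343. 176.]
75 18 15 [306. 176.]
165 -18 -5 [343.  76.]
165 18 -5 [305.  76.]
165 -18 -21 [343.  75.]
165 18 -21 [305.  75.]
```

View pics/w2.png

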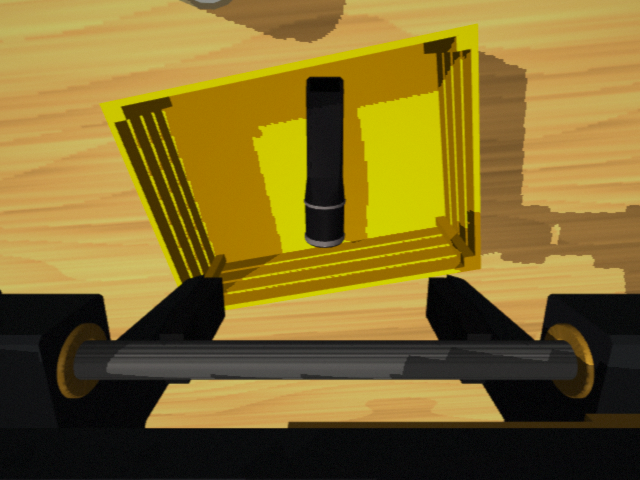

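```bash
python3 -m jog '0 0 0 0 0 -40 88;0 0 0 0 0 -80 88;0 0 0 0 0 -120 88;0 0 0 0 0 -150 88;0 0 0 0 0 -180 88;0 0 0 0 0 -200 88;0 0 0 0 0 -210 88;0 0 0 0 0 -210 88'
python3 -m jog '0 0 0 0 0 -10 88;0 0 0 0 0 -20 88;0 0 0 0 0 -30 88;0 0 0 0 0 -37 88;0 0 0 0 0 -37 88'
```

```text
time: 7.2
tcp_pos: [0.5291, 0.3072, 0.0706]
orientation: [[0.983, -0.085, -0.165], [-0.084, -0.996, 0.01], [-0.165, 0.004, -0.986]]
force: [-0.0, -0.5, 0.3]
opening: 0.0877
time: 7.82
tcp_pos: [0.529, 0.307, 0.0331]
orientation: [[0.983, -0.086, -0.165], [-0.085, -0.996, 0.009], [-0.165, 0.005, -0.986]]
force: [-0.1, 0.3, 0.0]
opening: 0.0882
```

```bash
python3 -m jog '0 0 0 0 0 0 20;0 0 0 0 0 0 20;0 0 0 0 0 0 20;0 0 0 0 0 0 20;0 0 0 0 0 0 20;0 0 0 0 0 0 20;0 0 0 0 0 0 20;0 0 0 0 0 0 20' 40
python3 -m jog '0 0 0 0 0 20 20;0 0 0 0 0 50 20;0 0 0 0 0 100 20;0 0 0 0 0 150 20;0 0 0 0 0 200 20;0 0 0 0 0 220 20;0 0 0 0 0 220 20;0 0 0 0 0 220 20'
python3 - <<'E'
from h import *
from kin import *
import pickle
f=grab('wrist');save(f,'w3');pickle.dump(f,open('w3.pkl','wb'))
g=grab('side');save(g,'s3');a=np.hstack([cv2.resize(f['image'],(400,300)),cv2.resize(g['image'][180:420,240:560],(400,300))]);cv2.imwrite('pics/v3.png',a[:,:,::-1])
s=f['s'];R0=s['orientation'];p0=s['tcp_pos']
for psi in(20,):
  pE,RE=tcp(Nf(np.radians(psi)),np.array([.493,-.3598,.019]),np.radians(10),.088,.005);RE=RE@np.diag([-1,-1,1.])
  print(Ro.from_matrix(RE@R0.T).as_rotvec(degrees=True).round(1),(pE-p0).round(4)*1000,p0.round(4),R0.round(4).tolist(),s['joint_pos'].round(2))
E
```

```text
time: 8.82
tcp_pos: [0.5292, 0.3071, 0.0338]
orientation: [[0.983, -0.086, -0.164], [-0.085, -0.996, 0.01], [-0.164, 0.004, -0.986]]
force: [-0.5, -0.2, 0.2]
opening: 0.0357
time: 9.82
tcp_pos: [0.5288, 0.307, 0.2522]
orientation: [[0.982, -0.086, -0.167], [-0.086, -0.996, 0.009], [-0.167, 0.005, -0.986]]
force: [0.0, -0.6, -0.9]
opening: 0.0356
[ 12.1 -89.4  19.8] [ -43.3 -669.5 -144.7] [0.5288 0.307  0.2522] [[0.9823, -0.0858, -0.1665], [-0.0855, -0.9963, 0.009], [-0.1667, 0.0054, -0.986]] [0.31 0.56 1.03 0.06 1.71 1.97]
```

View pics/v3.png

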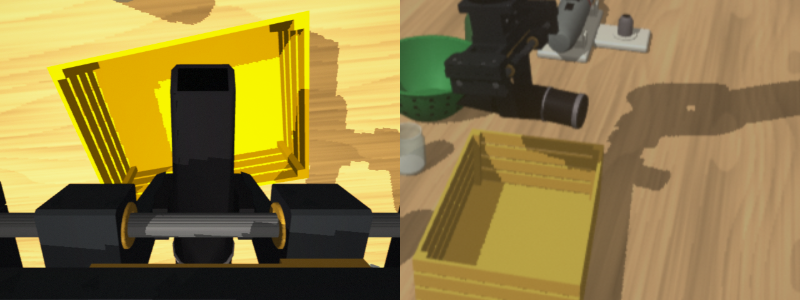

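```bash
python3 -m jog '0 -4 1 -10 -30 40 20;1 -10 2 -24 -70 75 20;2 -16 4 -38 -115 90 20;3 -23 5 -52 -165 90 20;4 -30 7 -66 -215 90 20;5 -38 8 -80 -265 90 20;6 -46 10 -90 -315 90 20;7 -54 12 -99 -357 90 20;7 -54 12 -99 -357 90 20;7 -54 12 -99 -357 90 20;7 -54 12 -99 -357 90 20'; python3 - <<'E'
from h import *
from kin import *
s=arm.sense();R0=s['orientation'];p0=s['tcp_pos']
pE,RE=tcp(Nf(np.radians(20)),np.array([.493,-.3598,.019]),np.radians(10),.088,.005);RE=RE@np.diag([-1,-1,1.])
print(Ro.from_matrix(RE@R0.T).as_rotvec(degrees=True).round(1),(pE-p0).round(4)*1000,p0.round(4),s['joint_pos'].round(2))
E
```

```text
time: 11.3
tcp_pos: [0.4302, -0.0495, 0.3435]
orientation: [[0.71, 0.178, 0.681], [0.071, -0.981, 0.182], [0.7, -0.081, -0.709]]
force: [-0.7, 0.1, -0.5]
opening: 0.0355
[  4.9 -35.3   8. ] [  55.3 -313.1 -236. ] [ 0.4302 -0.0495  0.3435] [-0.74 -0.12  1.85  0.75  1.06  0.42]
```

```bash
python3 -m jog '1 -6 1 6 -35 0 20;2 -12 3 13 -75 0 20;3 -19 4 20 -120 0 20;4 -26 6 28 -165 -10 20;5 -32 7 36 -210 -30 20;5 -35 8 44 -255 -60 20;5 -35 8 50 -290 -95 20;5 -35 8 55 -313 -125 20;5 -35 8 55 -313 -130 20;5 -35 8 55 -313 -130 20;5 -35 8 55 -313 -130 20'; python3 - <<'E'
from h import *
from kin import *
import pickle
s=arm.sense();R0=s['orientation'];p0=s['tcp_pos']
pE,RE=tcp(Nf(np.radians(20)),np.array([.493,-.3598,.019]),np.radians(10),.088,.005);RE=RE@np.diag([-1,-1,1.])
print(Ro.from_matrix(RE@R0.T).as_rotvec(degrees=True).round(1),(pE-p0).round(4)*1000,p0.round(4),s['joint_pos'].round(2))
o=[]
for n,(x,y) in(('top',(400,230)),('side',(350,110))):
    f=grab(n);save(f,n+'4');pickle.dump(f,open(n+'4.pkl','wb'));o.append(cv2.resize(f['image'][y:y+120,x:x+80],(400,600),interpolation=2))
cv2.imwrite('pics/v4.png',np.hstack(o)[:,:,::-1])
E
```

```text
time: 12.68
tcp_pos: [0.4855, -0.3617, 0.215]
orientation: [[0.166, 0.344, 0.924], [0.06, -0.939, 0.339], [0.984, -0.001, -0.177]]
force: [-0.3, 0.1, -1.7]
opening: 0.0353
[ 0.  -0.2 -0.1] [   0.    -0.8 -107.5] [ 0.4855 -0.3617  0.215 ] [-1.24  0.62  1.68  1.42  1.47 -0.73]
```

View pics/v4.png

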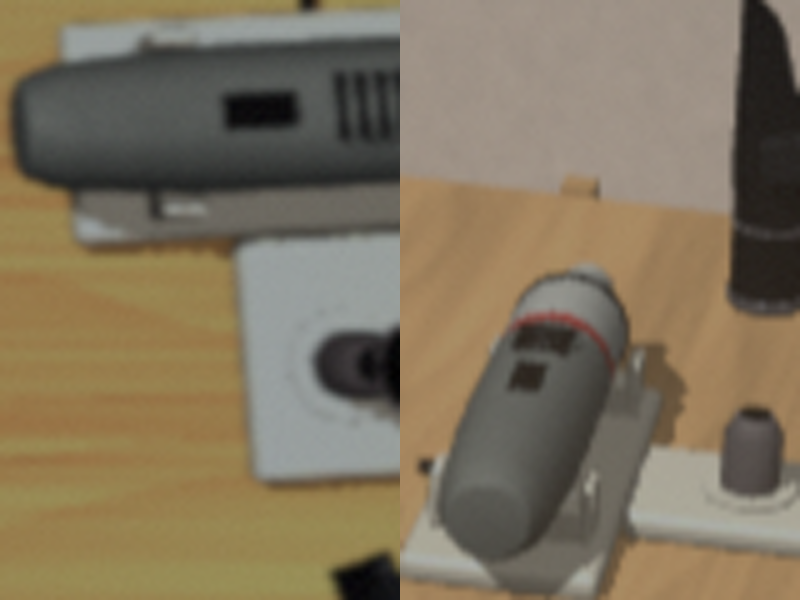

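```bash
python3 - <<'E'
from h import *
from kin import *
import pickle
T=pickle.load(open('top4.pkl','rb'));S=pickle.load(open('side4.pkl','rb'))
s=T['s'];R=np.array(s['orientation'])@np.diag([-1,-1,1.]);N=R@toolN(np.radians(10)).T
# axis estimate from command
g=s['tcp_pos']+.003*R[:,2]; mouth=g-N@np.array([.088,0,.005]);print('pred mouth',mouth.round(4),'axis',N[:,0].round(3))
img=S['image'].max(2)
for v in range(112,174,6):
    d=np.where(img[v,400:450]<90)[0]+400; print(v,d.min(),d.max(),end=' | ')
print()
for x in(0,.02,.047,.1,.165): 
    c=mouth+N[:,0]*x; print(x,proj(S,c).round(1),proj(T,c).round(1))
seat=np.array([.493,-.3598,.019]);print('seat',proj(S,seat),proj(S,seat+[0,0,.042]),proj(T,seat+[0,0,.042]))
for v in range(192,208,3):
    row=S['image'][v,400:445].astype(int).max(1); d=np.where(row<135)[0]+400; print(v,d.min(),d.max(),end=' | ')
a=cv2.resize(T['image'][250:350,430:530],(400,400),interpolation=2);b=cv2.resize(S['image'][110:210,380:480],(400,400),interpolation=2)
cv2.imwrite('pics/v5.png',np.hstack([a,b])[:,:,::-1])
E
```

```text
pred mouth [ 0.4927 -0.3591  0.1265] axis [0.003 0.001 1.   ]
112 418 449 | 118 418 449 | 124 418 449 | 130 417 449 | 136 417 449 | 142 417 449 | 148 417 432 | 154 417 432 | 160 416 431 | 166 416 431 | 172 421 428 | 
0 [422.3 169.3] [484.3 303. ]
0.02 [422.9 162.1] [487.5 303. ]
0.047 [423.8 152.2] [492.1 303. ]
0.1 [425.5 132.3] [501.9 303. ]
0.165 [427.6 106.8] [515.3 303. ]
seat [418.94612926 206.21778687] [420.20586691 192.03509681] [474.7401684  302.74546724]
192 400 444 | 195 400 444 | 198 400 444 | 201 414 444 | 204 414 431 | 207 414 441 |
```

View pics/v5.png

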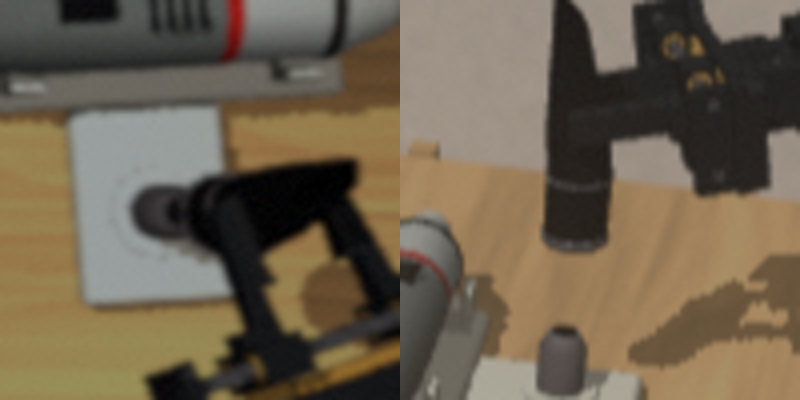

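```bash
python3 -m jog '0 0 0 0 -1 -25 20;0 0 0 0 -1 -45 20;0 0 0 0 -1 -60 20;0 0 0 0 -1 -66 20;0 0 0 0 -1 -71 20;0 0 0 0 -1 -76 20;0 0 0 0 -1 -76 20'; python3 - <<'E'
from h import *
s=arm.sense();print(s['force'].round(1),s['moment'].round(2),s['tcp_pos'].round(4))
f=grab('side');cv2.imwrite('pics/v6.png',cv2.resize(f['image'][110:230,360:480],(600,600),interpolation=2)[:,:,::-1])
E
```

```text
time: 13.65
tcp_pos: [0.4852, -0.3637, 0.1376]
orientation: [[0.167, 0.343, 0.924], [0.058, -0.939, 0.338], [0.984, -0.002, -0.177]]
force: [0.9, 1.7, -2.2]
opening: 0.0357
[ 0.9  1.7 -2.2] [-0.14  0.77  0.08] [ 0.4852 -0.3637  0.1376]
```

View pics/v6.png

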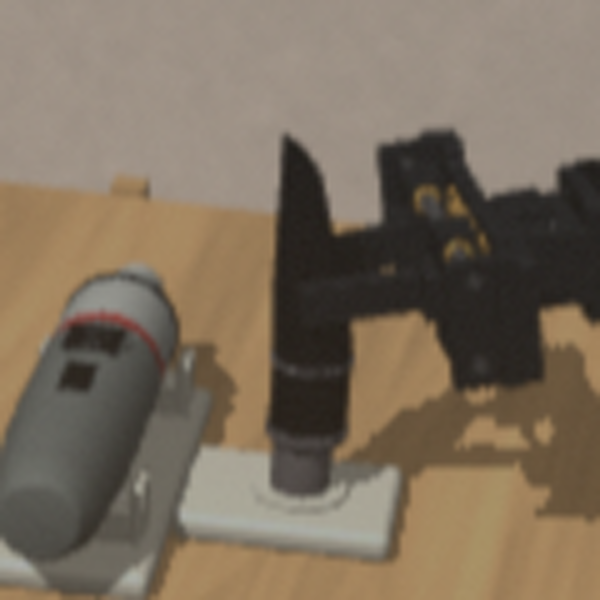

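```bash
python3 -m jog '0 0 0 0 0 -5 20;0 0 0 0 0 -10 20;0 0 0 0 0 -15 20;0 0 0 0 0 -15 20'; python3 -m jog '0 0 0 0 0 -4 20;0 0 0 0 0 -8 20;0 0 0 0 0 -11 20;0 0 0 0 0 -13 20;0 0 0 0 0 -13 20'; python3 -c "
from h import *
s=arm.sense();print(s['force'].round(1),s['moment'].round(2),s['tcp_pos'].round(4))"
```

```text
time: 14.2
tcp_pos: [0.4851, -0.3638, 0.122]
orientation: [[0.168, 0.343, 0.924], [0.058, -0.939, 0.338], [0.984, -0.003, -0.178]]
force: [2.8, 1.8, -2.3]
opening: 0.0356
time: 14.82
tcp_pos: [0.4851, -0.3639, 0.1094]
orientation: [[0.167, 0.343, 0.924], [0.059, -0.94, 0.337], [0.984, -0.002, -0.177]]
force: [2.3, 2.8, -1.3]
opening: 0.0353
[ 2.3  2.8 -1.3] [-0.03  0.49  0.24] [ 0.4851 -0.3639  0.1094]
```

```bash
python3 -m jog '0 0 0 0 0 -1 20;0 0 0 0 0 -2 20;0 0 0 0 0 -2 20'; python3 -m jog '0 0 0 0 0 -1 20;0 0 0 0 0 -2 20;0 0 0 0 0 -2 20'
```

```text
time: 15.2
tcp_pos: [0.4852, -0.3639, 0.1088]
orientation: [[0.164, 0.343, 0.925], [0.059, -0.939, 0.338], [0.985, -0.001, -0.175]]
force: [-0.1, 2.9, 7.8]
opening: 0.0358
time: 15.58
tcp_pos: [0.4852, -0.3639, 0.1086]
orientation: [[0.16, 0.343, 0.925], [0.059, -0.939, 0.338], [0.985, 0.0, -0.171]]
force: [-3.2, 3.9, 17.9]
opening: 0.0357
```

```bash
python3 - <<'E'
from h import *
f=grab('side');cv2.imwrite('pics/v7.png',cv2.resize(f['image'][120:230,370:480],(600,600),interpolation=2)[:,:,::-1])
E
```

```text
(no output)
```

View pics/v7.png

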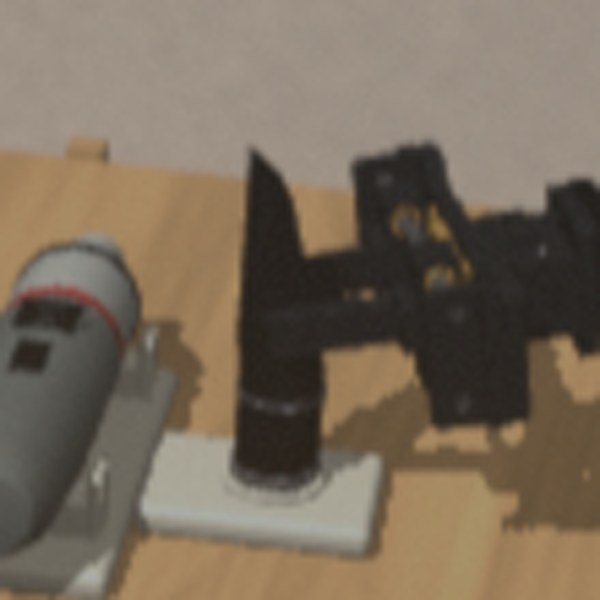

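```bash
python3 -m jog '0 0 0 0 0 3 20;0 0 0 0 0 3 20;0 0 0 0 0 3 75;0 0 0 0 0 3 75;0 0 0 0 0 3 75;0 0 0 0 0 3 75;0 0 0 0 0 3 75;0 0 0 0 0 3 75'; python3 -m jog '0 0 0 -9 -3 5 75;0 0 0 -27 -10 8 75;0 0 0 -55 -20 13 75;0 0 0 -90 -33 20 75;0 0 0 -120 -44 26 75;0 0 0 -120 -44 26 75;0 0 0 -120 -44 26 75;0 0 0 -120 -44 26 75'; python3 - <<'E'
from h import *
f=grab('side');g=grab('top')
cv2.imwrite('pics/v8.png',np.hstack([cv2.resize(f['image'][110:230,350:470],(400,400),interpolation=2),cv2.resize(g['image'][130:350,360:580],(400,400),interpolation=2)])[:,:,::-1])
img=f['image'].max(2)
for v in range(148,212,6):
    d=np.where(img[v,405:440]<90)[0]+405; print(v,d.min() if len(d) else '',d.max() if len(d) else '',end=' | ')
seat=np.array([.493,-.3598,.019])
print([proj(f,seat+[0,0,x]).round(1).tolist() for x in(0,.05,.1,.165)],proj(g,seat+[0,0,.165]).round(1))
E
```

```text
time: 16.62
tcp_pos: [0.4852, -0.3639, 0.1087]
orientation: [[0.167, 0.342, 0.925], [0.059, -0.94, 0.337], [0.984, -0.002, -0.177]]
force: [-0.8, -0.0, -0.1]
opening: 0.075
time: 17.62
tcp_pos: [0.3658, -0.4072, 0.1347]
orientation: [[0.167, 0.344, 0.924], [0.059, -0.939, 0.339], [0.984, -0.002, -0.177]]
force: [0.4, 0.1, 0.2]
opening: 0.0753
148 416 417 | 154 416 422 | 160 415 424 | 166 415 425 | 172 414 426 | 178 414 427 | 184 414 428 | 190 414 429 | 196 413 428 | 202 413 428 | 208 415 425 | [[418.9, 206.2], [420.4, 189.3], [422.0, 171.8], [424.1, 148.2]] [494.4 302.9]
```

View pics/v8.png

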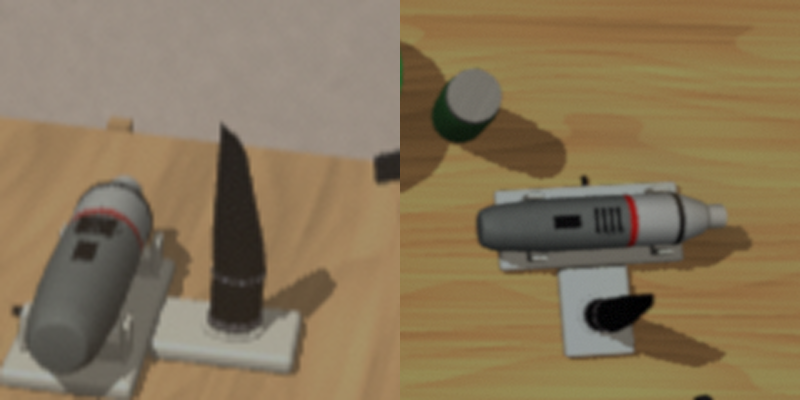

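```bash
python3 -c "
from h import *
print(arm.sense()['time'],arm.sense()['force'].round(1));arm.hand_in()"
```

```text
17.725 [ 0.2  0.3 -0.3]
the job is handed in; nothing more can be done
```

The nozzle is on the dock's spigot, and I handed the job in at 17.7 s of the 67 s allowed.

**What I did:** I gripped the nozzle by its lance in the crate, lifted it out and turned it tip up on the way to the dock. I lowered the socket over the spigot and kept hold of it until it stopped on the flange, at about 18 N of upward force. Then I released it and backed off along the tool axis.

**Last checks:**
- **Nozzle:** in the side view it stands upright with its mouth down at the flange. It is centred on the spigot to about 1 pixel, roughly 2.5 mm.
- **Gripper:** open and about 120 mm clear of the nozzle, with the tool force near zero.
- **Bystanders:** the arm never went near the jars or the colander. The last picture shows the green jar standing; I did not measure the baby jar or the colander again at the end.

**Disagreements:**
- The arm stopped about 1 mm higher than I had calculated for fully home. That is within the calibration error, and the picture shows the mouth at the flange.
- The side camera showed both the spigot and the nozzle about 1 pixel off from where I had calculated. Both were off the same way, so the fit was not affected.

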